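# Blow off the gasket, tuck the cover under the flap and hold it down

### The job

Press the air duster's nozzle cap right down and let it spring back up, to blow the valve box's gasket clean. Then take the cover plate with the bar grip, slide its front edge under the valve box's steel flap without lifting the flap, until the plate is nearly or fully against the stop, square and centred over the gasket, and press it down flat onto the box's top. Finish holding it there: keep the grip gripped and the plate pressed flat when you stop; leave the other things where they are.

Things in the scene. Friction and masses are not known exactly. Their poses are not given: they have to be found in the camera images.
- cover_grip (a point): Centre of the bar grip on the loose grey metal cover plate, flat on the bench at the robot's left. Plate 120 (x) x 80 (y) x 4 mm; black bar 40 mm along x, 14 mm thick in y, from 4 to 40 mm above the underside. Point: 22 mm above the underside; the front edge (the one to tuck) is 75 mm ahead along +x, the rear edge 45 mm behind. Axes are the plate's, z up. 110-225 g.
- cover_edge (a point): Middle of the cover plate's front edge, at its underside; axes as the plate's.
- valvebox: Low white box fixed to the bench, 240 (x) x 160 (y) mm; flat top (deck) 50 mm up. Origin: centre of underside; x runs from its front (robot side) to the flap hinge. Sprung black gasket round the deck opening: x -75..5, y -30..30 mm. Steel flap, 120 mm wide, 3 thick: x 12..87. Stop rail under the flap, 10 mm high on the deck, faces front at x = 40 mm. No part is over 75 mm high.
- deck_centre (a point): Centre of the gasket opening, at deck height; box axes. When the cover is home against the stop its bar grip is centred straight above this point.
- flap_lip (a point): Middle of the flap's free front edge, at its underside, flap shut: 65 mm above the bench, 15 mm above the deck; box axes. The cover goes in beneath it in the box's +x direction.
- flap (a joint): Flap angle, rad: 0 shut (level, held only by its 200 g weight), grows as its front edge rises about the hinge 75 mm behind it.
- gasket (a joint): How far the sprung gasket frame is pushed down, m: 0 at rest, when it stands 5 mm proud of the deck; 0.005 when the cover lies flat on the deck. It starts to yield at about 1 N and needs about 8 N in all to be flush.
- cap_top (a point): Centre of the top of the duster's nozzle cap at rest, 168 mm above the bench. Cap 30 mm across, on an upright white can 52 mm across clamped to a fixed 70 mm square stand, to the right of the valve box.
- cap (a joint): How far the nozzle cap is pushed down, m: 0 at rest, 0.006 right down (about 5 N); springs back.
- smallcover: Bystander: smaller plate 80 x 60 x 4 mm with a round knob 20 mm across, 22 mm high over all; near the cover plate. Origin: centre of underside.
- jar: Bystander: jar 56 mm across, 70 mm high. Origin: centre of underside.
- wash: Bystander: plastic bottle 64 mm across, 170 mm high, at the far left. Origin: centre of underside.
- vials: Bystander: vial rack 110 x 70 mm, 47 mm high over the vials. Origin: centre of underside.
- mouse: Bystander: computer mouse 100 x 58 x 30 mm. Origin: centre of underside.
- driver: Bystander: screwdriver 170 mm long lying on the bench.
- beaker: Bystander: glass beaker 66 mm across, 80 mm high. Origin: centre of underside.
Not all that is in view belongs to the job. Leave any purple look-alike of the part that bears cover_grip alone. Leave any yellow look-alike of the part that bears cap_top alone.

How it is judged:
On the way, in this order (a step that is already met when the one before it is completed fails the run):
1. the nozzle cap is pressed down (value of joint cap above 0.004 m), for 0.1 s.
2. the nozzle cap is let back up (value of joint cap below 0.001 m), for 0.1 s.
3. the cover's front edge is under the flap (x of cover_edge in the frame of valvebox between 0.024 and 0.05 m and z of cover_edge in the frame of valvebox below 0.063 m and y of cover_edge in the frame of valvebox between -0.02 and 0.02 m), for 0.1 s.
At the end, for the whole second after the job is handed in: Still gripped (over 3 N): front edge 12 mm or more under the flap, 11 mm from centred, 0.12 rad from square, under 2.5 mm off the deck, tilt under 0.04 rad; gasket down over 3.5 mm, flap shut (0.02 rad), cap up. Before: cap pressed over 4 mm, let up, then edge tucked (x of cover_edge in the frame of valvebox between 0.024 and 0.046 m and y of cover_edge in the frame of valvebox between -0.011 and 0.011 m and z of cover_edge in the frame of valvebox below 0.0525 m and angle between the x axis of cover_edge and the x axis of valvebox, either way round below 0.12 rad and angle between cover_edge's own z axis and vertical below 0.04 rad and value of joint gasket above 0.0035 m and value of joint flap below 0.02 rad and value of joint cap below 0.001 m and contact force between the fingers and cover above 3 N); the arm keeps its last pose, push and grip.
It fails at once if the flap is lifted (over 0.1 rad, about 7 mm at its edge) (value of joint flap above 0.1 rad).
It fails at once if another loose thing is moved over 30 mm (distance of any of smallcover, jar, wash, vials, mouse, driver, beaker from where it was at the start of the episode above 0.03 m).
It also fails if it takes over 53 s, if anything falls off the work surface, if the arm or the gripper's body presses on something with over 40 N, if the wrist force passes 120 N, or if a joint passes its speed limit or range.

### The arm

A 6-joint arm with a two-finger parallel gripper is mounted at the origin on the work surface. World frame = base frame: x ahead of the robot, y to its left, z up, the work surface at z = 0. Lengths are in m, angles in rad, forces in N, time in s.
With the tool pointing down it reaches from about 0.35 to 0.775 m from the base axis. Payload 7.3 kg.
Tool frame: the origin (TCP) lies midway between the tips of the shut fingers; the grasp point (between the pads) lies 19 mm behind it (env.grasp_offset is the distance from the TCP to the grasp point, in m); z points along the fingers, y is the line along which they close (so a half turn about z gives the same grasp; the last joint's range is limited). The gripper opens to 92 mm and grips with 3 to 60 N. Pads are 19 mm wide; open, the fingers measure 130 mm over their backs; the gripper's body (75 mm by 190 mm) begins 47 mm behind the grasp point.
Start: joints at [-1.288, 0.342, 1.524, -0, 1.275, -0.146], TCP at [0.218, -0.477, 0.227] pointing down, gripper open.
Joint ranges: [-2.53, 2.53], [-0.77, 2.02], [0.04, 2.7], [-1, 4.14], [0.28, 2.66], [-3.11, 3.11]. Speed limits (rad/s): [2.57, 2.57, 3.14, 3.14, 3.14, 3.14].

### API

Orientations are given as a unit quaternion [w, x, y, z].
In Python, from workcell import env, optics, finder gives the robot as it stands. The module is installed in compiled form; this text tells all that it offers.
- The arm moves only by the tool play_rows, never from a script. Its argument "moves" is a list that holds one entry, the list of rows, each a list of 7 numbers: the shift along the tool's x, y, z each as a share of 100 mm, from -1 to 1, then the turn, a rotation vector about the tool's x, y, z each as a share of 180 degrees, from -1 to 1, then the opening, from -1 (shut) to 1 (fully open). A call has 1 to 5 rows; each row shifts and turns the commanded pose from where the row before left it, along the tool's axes as they then stand; what a row does not reach is not made up. A row lasts 1/8 s, in which the tool goes at most 62.5 mm and 10.7 degrees, less where a joint would pass 70% of its speed; a pose out of reach is approached as far as the arm can. A call with a number of a shift or a turn outside -1 to 1 is refused whole. A call with a gripper value outside its range is refused whole. The fingers move at their own pace and stop on an object; "grip_force" is the grip in N (left out, the last holds). Time passes only in rows, so rows that do not move let the fingers close. It gives the time, the measured TCP pose, the force, the opening and the grip force at its end, in the units of the state.
- env.read_state(): the state, without advancing time (a new reading comes with each control period).
- optics.capture(name): name is "scene" or "top"; returns (picture, depth): 480x640x3 uint8, blue, green, red; 480x640 float32, m along the optical axis (not along the pixel's ray), 0 where there is no reading.
- optics.get_calibration(name): a dict with "intrinsics" (3x3 intrinsics, pixels), "view" (4x4, takes a point from world to camera coordinates). Camera axes: x right, y down, z forward; pixel columns grow to the right and rows downward; lengths in m; the calibration is good to about 2 mm. A picture is of the moment at which its call begins. get_calibration takes no time and is no camera call.
- env.hand_in(): hands the job in; it is judged then, once.
Trained networks look in the newest picture that a camera, given by its name, has taken for a name from the list of things; names that differ only in an ending like _2 or _b are one class to them, and where a whole thing is asked for, a point or a joint stands for the part that bears it (a point fixed in the world has none). Each returns a list of dicts, best first, with "confidence" (0 to 1); they miss things now and then, are a little off and sometimes report something else, mostly with a low value. They report only what shows in the picture. A call takes as long as a camera call. They do not tell look-alikes from the thing itself.
- finder.look_for(camera, query): "xyz" ([x, y, z] in m, in world coordinates, good to about 4 mm: the middle of the surface that is visible of it).
The state is a dict: "clock": time; "joint_positions": joint angles; "joint_vel": joint speeds; "joint_torque": joint torques, N m; "eef_pos": TCP position; "tool_rot": TCP orientation; "force": force on the tool from outside, world axes, zero at the start; "moment": the same for the moment, N m; "finger_gap": finger opening in m; "gripper_force": force on a finger pad.
Only numpy, scipy, OpenCV 4.12 (cv2) and the standard library are available. Lean on these libraries where they do the work, as an engineer would, in place of code of your own. Each camera call takes 0.05 s, during which the arm holds its last target. There are 200 camera calls.

## Working session

There is one attempt and no reset: what is moved stays moved. The work goes in short steps, Python scripts to look and compute and a tool call to move; the robot and the scene stay as the last step left them, time stands still between calls to the robot, and variables do not carry over. Pictures are saved under pics/ and viewed, at most 10 in all, crops included, and the job is handed in when it is done.

Besides the shell and the picture viewer there is one more tool, called after ">>>" by a JSON object that holds its "fn" and its "kwargs". play_rows: Moves the arm, as the interface text tells. Shift numbers are shares of 100 mm and turn numbers shares of 180 degrees, none past 1 either way. Its arguments: {"type":"object","properties":{"moves":{"type":"array","items":{"type":"array","items":{"type":"array","items":{"type":"number"}}}},"grip_force":{"type":"number"}},"required":["moves"]}

```bash
mkdir -p pics
cat > h.py <<'E'
import numpy as np, cv2
from workcell import env, optics, finder
def cloud(name, depth):
    c=optics.get_calibration(name); K=np.array(c["intrinsics"]); V=np.array(c["view"])
    v,u=np.mgrid[:480,:640]; d=depth
    P=np.stack([(u-K[0,2])/K[0,0]*d,(v-K[1,2])/K[1,1]*d,d],-1)
    W=(P-V[:3,3])@V[:3,:3]; W[d<=0]=np.nan
    return W
def proj(name,p):
    c=optics.get_calibration(name); q=np.array(c["view"])@np.append(p,1); q=np.array(c["intrinsics"])@q[:3]; return q[:2]/q[2]
E
python3 - <<'E'
from h import *
for n in ("scene","top"):
    im,d=optics.capture(n); cv2.imwrite(f"pics/{n}0.png",im); np.save(n+"0.npy",d)
    for q in ("cover_grip","cap_top","valvebox","deck_centre","flap_lip","smallcover"):
        for r in finder.look_for(n,q)[:3]: print(n,q,np.round(r["xyz"],3),round(r["confidence"],2),proj(n,r["xyz"]).round())
print(env.read_state())
E
```

```text
scene cover_grip [0.638 0.284 0.002] 0.85 [431. 286.]
scene cover_grip [0.808 0.163 0.008] 0.8 [404. 351.]
scene cover_grip [ 0.433  0.156 -0.   ] 0.73 [363. 236.]
scene cap_top [ 0.496 -0.199  0.119] 0.66 [226. 235.]
scene cap_top [ 0.627 -0.176  0.082] 0.57 [238. 285.]
scene valvebox [ 0.637 -0.011  0.048] 0.86 [312. 289.]
scene deck_centre [ 0.638 -0.014  0.053] 0.9 [311. 288.]
scene flap_lip [ 0.634 -0.019  0.048] 0.77 [309. 288.]
scene flap_lip [0.441 0.307 0.001] 0.73 [416. 231.]
top cover_grip [0.424 0.164 0.002] 0.83 [268. 307.]
top cover_grip [0.632 0.283 0.005] 0.8 [221. 224.]
top cover_grip [0.795 0.168 0.001] 0.6 [267. 162.]
top cap_top [ 0.588 -0.168  0.091] 0.67 [405. 233.]
top cap_top [ 0.479 -0.19   0.1  ] 0.62 [417. 279.]
top cap_top [ 0.603 -0.172  0.169] 0.56 [412. 220.]
top valvebox [ 0.582 -0.016  0.048] 0.57 [341. 239.]
top deck_centre [ 0.584 -0.012  0.054] 0.68 [339. 238.]
top flap_lip [ 0.586 -0.015  0.05 ] 0.94 [340. 238.]
top smallcover [0.434 0.306 0.003] 0.72 [210. 303.]
{'clock': 0.7, 'joint_positions': array([-1.28800577e+00,  3.41980711e-01,  1.52412178e+00,  3.31023095e-05,
        1.27538715e+00, -1.45980340e-01]), 'joint_vel': array([ 8.33492475e-05, -2.00358184e-04, -1.25466094e-03,  6.52341752e-04,
       -1.96586207e-04, -4.01083285e-04]), 'joint_torque': array([ 3.13463152e-04, -4.31027377e+01, -2.44449556e+01,  7.16837891e-02,
        4.82361868e-02, -8.27860873e-07]), 'eef_pos': array([ 0.21831336, -0.47747165,  0.22674291]), 'tool_rot': array([5.02995788e-05, 9.77108347e-01, 2.12742277e-01, 1.93177022e-05]), 'force': array([0.01724916, 0.03670658, 0.12911865]), 'moment': array([0.03806282, 0.0337675 , 0.01924415]), 'gripper_force': 0.0, 'finger_gap': 0.09183015256126054}
```

View pics/scene0.png

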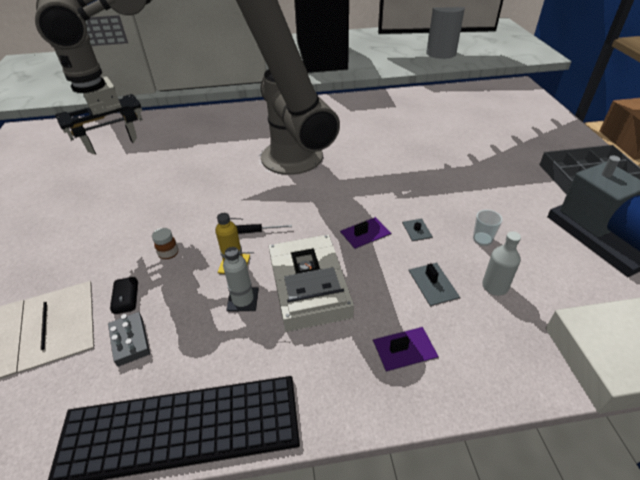

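View pics/top0.png

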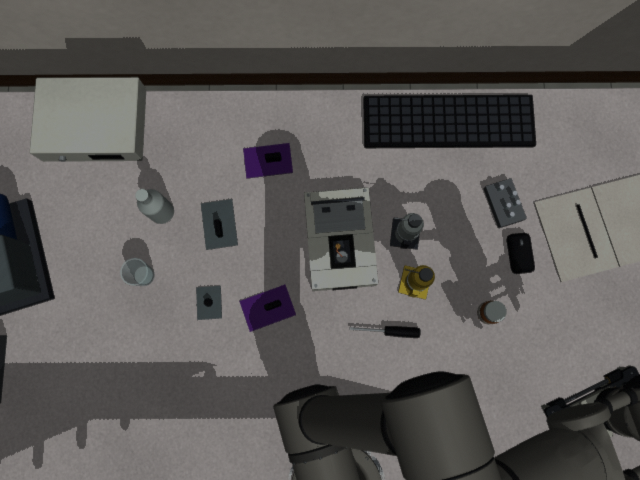

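The grey cover plate is at top (219,224) and scene (432,284), with purple decoys at top (268,160) and (267,307). The white can is at top (408,228), beside the yellow decoy at (420,278). The valve box is at top (341,238), and its flap is on the far side at (340,216).

```bash
cat > m.py <<'E'
from h import *
def rect(pts):
    r=cv2.minAreaRect((pts[:,:2]*1000).astype(np.float32)); return [np.round(x,1) for x in (r[0],r[1],r[2])]
if __name__=="__main__":
  for n in ("top","scene"):
    W=cloud(n,np.load(n+"0.npy")); im=cv2.imread(f"pics/{n}0.png").astype(int)
    X,Y,Z=W[...,0],W[...,1],W[...,2]
    m=(abs(X-.603)<.05)&(abs(Y+.175)<.05)&(Z>.15)
    p=W[m]; print(n,"cap",len(p),np.median(p,0).round(4),p.max(0).round(4),p.min(0).round(4))
    t=p[p[:,2]>.162]; print(" captop",len(t),t.mean(0).round(4),((t.max(0)+t.min(0))/2).round(4))
    R=(abs(X-.635)<.1)&(abs(Y-.284)<.08)
    b=W[R&(Z>.025)&(Z<.05)]; print(" bar",len(b),b.mean(0).round(4),rect(b), np.percentile(b[:,2],[50,95]))
    lum=im.sum(-1); bench=np.median(lum[R&(Z<.01)]); 
    g=(R&(Z<.012)&(im[...,2]<im[...,0]+8)&(lum<.8*np.nanmax([1,lum[R].max()]))).astype(np.uint8)
    g|=(R&(Z>.02)).astype(np.uint8)
    k,l,s,c=cv2.connectedComponentsWithStats(g); i=1+s[1:,4].argmax(); print(" plate",s[i],rect(W[l==i]),np.nanmedian(Z[l==i]))
    cv2.imwrite(f"pics/mask_{n}.png",(l==i)*255)
    B=(abs(X-.6)<.17)&(abs(Y+.014)<.12)
    d=W[B&(Z>.04)&(Z<.08)&(Y>-.11)]; print(" box",len(d),rect(d),d.min(0),d.max(0))
    f=B&(abs(Z-.068)<.004)&(Y>-.1); f=W[f]; print(" flap",len(f),rect(f),np.median(f,0))
E
python3 m.py
python3 - <<'E'
import cv2,numpy as np
a=cv2.imread('pics/top0.png')
c=lambda x,y,w,h,s:cv2.resize(a[y:y+h,x:x+w],None,fx=s,fy=s,interpolation=cv2.INTER_CUBIC)
m=cv2.imread('pics/mask_top.png')
L=c(190,190,60,70,5); M=cv2.resize(m[190:260,190:250],None,fx=5,fy=5); B=c(295,180,90,115,3)
o=np.zeros((350,870,3),np.uint8);o[:,:300]=L;o[:,300:600]=M;o[:345,600:870]=B
cv2.imwrite('pics/c1.png',cv2.resize(o,(795,320)))
E
```

```text
top cap 169 [ 0.6032 -0.1763  0.1662] [ 0.6176 -0.1327  0.1726] [ 0.589  -0.193   0.1509]
 captop 149 [ 0.6032 -0.1757  0.1667] [ 0.6034 -0.1629  0.1675]
 bar 104 [0.6157 0.2854 0.0376] [array([617. , 285.9]), array([40.8, 14.4]), np.float64(7.7)] [0.03822351 0.04244238]
 plate [ 200  198   38   52 1549] [array([633.6, 289.3]), array([125.4,  83.2]), np.float64(8.3)] 0.0033802177388895793
 box 6049 [array([587.1, -15.6]), array([241.4, 160.3]), np.float64(4.4)] [ 0.46199136 -0.10281293  0.0400068 ] [0.71298441 0.07238763 0.07884954]
 flap 1525 [array([642.3, -11.9]), array([117.9, 129.6]), np.float64(4.9)] [ 0.64539576 -0.01045436  0.06739618]
scene cap 183 [ 0.6103 -0.1757  0.1669] [ 0.6212 -0.1314  0.171 ] [ 0.5893 -0.1922  0.1523]
 captop 147 [ 0.6077 -0.1735  0.1672] [ 0.6052 -0.1612  0.1665]
 bar 119 [0.6215 0.2852 0.0365] [array([619.6, 287. ]), array([39.5, 14.8]), np.float64(7.5)] [0.0381737  0.04220698]
 plate [ 408  262   53   45 1276] [array([629.9, 290.5]), array([128.1,  86.8]), np.float64(7.6)] 0.004535230484861274
 box 4971 [array([588.9, -14.5]), array([244.8, 160.3]), np.float64(4.5)] [ 0.46224375 -0.10276794  0.04006839] [0.71553666 0.07414598 0.07523513]
 flap 1747 [array([651.9,  -9.7]), array([105.4, 129.3]), np.float64(4.3)] [ 0.65439718 -0.01066906  0.06791606][ WARN:0@0.201] global loadsave.cpp:1063 imwrite_ Unsupported depth image for selected encoder is fallbacked to CV_8U.
```

View pics/c1.png

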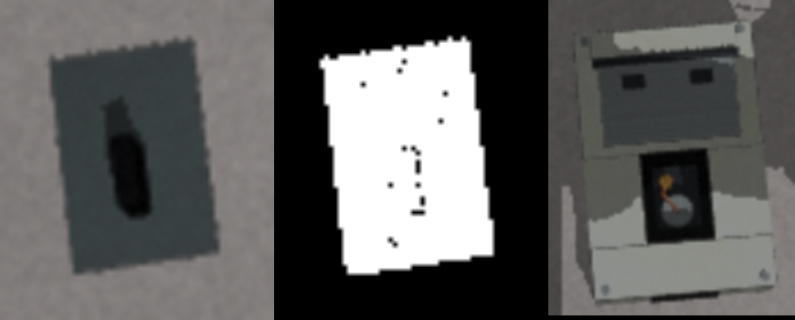

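>>> {"fn": "play_rows", "kwargs": {"moves": [[[0,0,0,0,0,0.0467,-1],[0,0,0,0,0,0.0467,-1],[0.42,-0.24,0.01,0,0,0,-1],[0.42,-0.24,0.01,0,0,0,-1],[0.42,-0.24,0.01,0,0,0,-1]]]}}

```text
clock: 1.32
eef_pos: [0.3344, -0.3883, 0.2238]
tool_rot: [0.0, 0.998, 0.067, 0.0]
force: [0.1, -1.3, -0.5]
finger_gap: 0.0464
gripper_force: 0.0
```

>>> {"fn": "play_rows", "kwargs": {"moves": [[[0.42,-0.24,0.01,0,0,0,-1],[0.42,-0.24,0.01,0,0,0,-1],[0.42,-0.24,0.01,0,0,0,-1],[0.42,-0.24,0.01,0,0,0,-1],[0.42,-0.24,0.01,0,0,0,-1]]]}}

```text
clock: 1.95
eef_pos: [0.5265, -0.2408, 0.2188]
tool_rot: [0.0, 0.998, 0.068, 0.0]
force: [0.1, -0.2, -0.4]
finger_gap: 0.0011
gripper_force: 0.0
```

```bash
cat > go.py <<'E'
import sys; from h import *
from scipy.spatial.transform import Rotation as Ro
s=env.read_state(); q=s["tool_rot"]; R=Ro.from_quat([q[1],q[2],q[3],q[0]]).as_matrix()
print("t",round(s["clock"],2),"p",s["eef_pos"].round(4),"yaw",np.degrees(np.arctan2(R[1,0],R[0,0])).round(2),"tilt",R[:,2].round(3),"F",s["force"].round(1),"gap",round(s["finger_gap"],4),"gf",s["gripper_force"])
if len(sys.argv)>3: print("tool shift (100mm)",(R.T@(np.array(list(map(float,sys.argv[1:4])))-s["eef_pos"])*10).round(3))
E
python3 go.py 0.604 -0.177 0.175
```

```text
t 1.95 p [ 0.5265 -0.2408  0.2188] yaw 7.76 tilt [ 0. -0. -1.] F [ 0.1 -0.2 -0.4] gap 0.0011 gf 0.0
tool shift (100mm) [ 0.854 -0.528  0.438]
```

>>> {"fn": "play_rows", "kwargs": {"moves": [[[0.35,-0.22,0,0,0,0,-1],[0.3,-0.2,0,0,0,0,-1],[0,0,0,0,0,0,-1],[0,0,0,0,0,0,-1]]]}}

```text
clock: 2.45
eef_pos: [0.5836, -0.1918, 0.2185]
tool_rot: [0.0, 0.998, 0.068, -0.0]
force: [0.0, -0.4, -0.6]
finger_gap: 0.0006
gripper_force: 0.0
```

```bash
python3 go.py 0.604 -0.177 0.175
```

```text
t 2.45 p [ 0.5836 -0.1918  0.2185] yaw 7.77 tilt [-0.001 -0.    -1.   ] F [ 0.  -0.4 -0.6] gap 0.0006 gf 0.0
tool shift (100mm) [ 0.222 -0.119  0.435]
```

>>> {"fn": "play_rows", "kwargs": {"moves": [[[0.22,-0.12,0.1,0,0,0,-1],[0,0,0.3,0,0,0,-1],[0,0,0.06,0,0,0,-1],[0,0,0.03,0,0,0,-1],[0,0,0.03,0,0,0,-1]]]}}

```text
clock: 3.08
eef_pos: [0.6047, -0.1771, 0.1676]
tool_rot: [0.0, 0.998, 0.067, 0.001]
force: [-0.8, 0.6, 1.6]
finger_gap: 0.0006
gripper_force: 0.5
```

```bash
python3 go.py 0.604 -0.177 0.162
```

```text
t 3.08 p [ 0.6047 -0.1771  0.1676] yaw 7.73 tilt [ 0.002 -0.001 -1.   ] F [-0.8  0.6  1.6] gap 0.0006 gf 0.5264506376843769
tool shift (100mm) [-0.007 -0.002  0.056]
```

Contact is at about z = 0.168. Pressing down now.

>>> {"fn": "play_rows", "kwargs": {"moves": [[[0,0,0.03,0,0,0,-1],[0,0,0.03,0,0,0,-1],[0,0,0.02,0,0,0,-1],[0,0,0,0,0,0,-1],[0,0,0,0,0,0,-1]]]}}

```text
clock: 3.7
eef_pos: [0.6048, -0.1771, 0.1619]
tool_rot: [0.001, 0.998, 0.068, 0.002]
force: [-3.7, 1.7, 15.5]
finger_gap: 0.0
gripper_force: 8.0
```

>>> {"fn": "play_rows", "kwargs": {"moves": [[[0,0,-0.2,0,0,0,-1],[0,0,-0.3,0,0,0,-1],[0,0,-0.2,0,0,0,-1],[0,-0.45,0,0,0,0,1],[0,-0.5,0,0,0,0,1]]]}}

```text
clock: 4.32
eef_pos: [0.5912, -0.0821, 0.2287]
tool_rot: [0.0, 0.998, 0.067, 0.0]
force: [-0.3, -0.1, -0.5]
finger_gap: 0.0157
gripper_force: 0.0
```

>>> {"fn": "play_rows", "kwargs": {"moves": [[[0,-0.5,0,0,0,0,1],[0,-0.5,0,0,0,0,1],[0,-0.5,0,0,0,0,1],[0,-0.5,0,0,0,0,1],[0,-0.5,0,0,0,0,1]]]}}

```text
clock: 4.95
eef_pos: [0.5572, 0.1668, 0.2287]
tool_rot: [0.0, 0.998, 0.068, 0.0]
force: [0.9, 0.8, 0.2]
finger_gap: 0.0656
gripper_force: 0.0
```

>>> {"fn": "play_rows", "kwargs": {"moves": [[[0,-0.4,0,0,0,0,1],[0,0,0,0,0,0,1],[0,0,0,0,0,0,1]]]}}

```text
clock: 5.32
eef_pos: [0.5522, 0.2045, 0.2285]
tool_rot: [0.0, 0.998, 0.068, -0.0]
force: [0.3, -0.2, 0.3]
finger_gap: 0.0906
gripper_force: 0.0
```

```bash
python3 go.py 0.618 0.287 0.060
python3 - <<'E'
from h import *
im,d=optics.capture("top")
for q in ("wash","beaker"):
    for r in finder.look_for("top",q)[:2]: print(q,np.round(r["xyz"],3),round(r["confidence"],2))
W=cloud("top",np.load("top0.npy")); m=(W[...,2]>.05)&(W[...,1]>.34)&(W[...,1]<.52)&(abs(W[...,0]-.64)<.09); print(W[m].min(0),W[m].max(0))
E
```

```text
t 5.33 p [0.5522 0.2045 0.2285] yaw 7.77 tilt [-0.    -0.001 -1.   ] F [ 0.3 -0.2  0.3] gap 0.0906 gf 0.0
tool shift (100mm) [ 0.764 -0.729  1.685]
wash [0.652 0.427 0.118] 0.83
beaker [0.506 0.484 0.051] 0.87
[0.63308812 0.40054446 0.05002708] [0.69705738 0.46295307 0.17481858]
```

>>> {"fn": "play_rows", "kwargs": {"moves": [[[0.38,-0.36,0.1,0,0,0,1],[0.38,-0.36,0.3,0,0,0,1],[0,0,0.5,0,0,0,1],[0,0,0.45,0,0,0,1],[0,0,0,0,0,0,1]]]}}

```text
clock: 6.1
eef_pos: [0.6158, 0.2846, 0.0895]
tool_rot: [0.001, 0.998, 0.067, -0.004]
force: [-0.1, 0.4, -0.2]
finger_gap: 0.0916
gripper_force: 0.0
```

```bash
python3 go.py 0.618 0.287 0.0105
python3 - <<'E'
from h import *
im,d=optics.capture("scene"); cv2.imwrite("pics/s1.png",cv2.resize(im[200:350,340:540],None,fx=3,fy=3))
E
```

```text
t 6.1 p [0.6158 0.2846 0.0895] yaw 7.68 tilt [-0.008 -0.003 -1.   ] F [-0.1  0.4 -0.2] gap 0.0916 gf 0.0
tool shift (100mm) [ 0.032 -0.022  0.79 ]
```

View pics/s1.png

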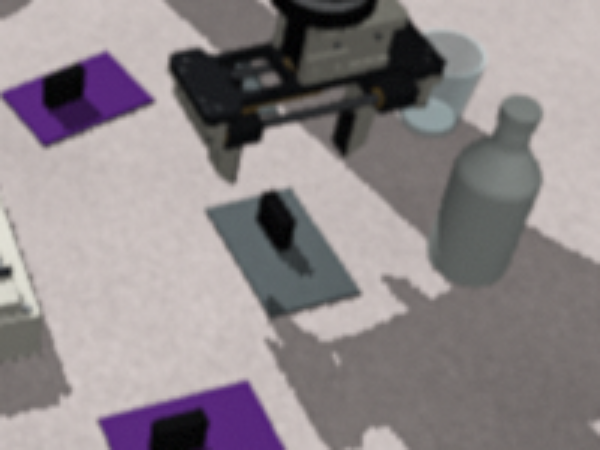

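The open fingers straddle the cover's bar at crop pixel (275,220), and the bottle on the right is clear. Going down.

>>> {"fn": "play_rows", "kwargs": {"moves": [[[0.03,-0.02,0.3,0,0,0,1],[0,0,0.25,0,0,0,1],[0,0,0.1,0,0,0,1],[0,0,0,0,0,0,1],[0,0,0,0,0,0,1]]]}}

```text
clock: 6.78
eef_pos: [0.6218, 0.289, 0.0308]
tool_rot: [-0.0, 0.998, 0.068, 0.002]
force: [-0.2, -0.2, 0.6]
finger_gap: 0.0914
gripper_force: 0.0
```

```bash
python3 go.py 0.618 0.287 0.0105
```

```text
t 6.78 p [0.6218 0.289  0.0308] yaw 7.75 tilt [ 0.003  0.001 -1.   ] F [-0.2 -0.2  0.6] gap 0.0914 gf 0.0
tool shift (100mm) [-0.041  0.015  0.202]
```

>>> {"fn": "play_rows", "kwargs": {"moves": [[[-0.04,0.015,0.1,0,0,0,1],[0,0,0.07,0,0,0,1],[0,0,0.03,0,0,0,1],[0,0,0,0,0,0,1],[0,0,0,0,0,0,1]]]}}

```text
clock: 7.4
eef_pos: [0.617, 0.2869, 0.0088]
tool_rot: [-0.0, 0.998, 0.068, 0.0]
force: [0.1, -0.2, -0.3]
finger_gap: 0.092
gripper_force: 0.0
```

```bash
python3 go.py 0.618 0.287 0.0105
```

```text
t 7.4 p [0.617  0.2869 0.0088] yaw 7.76 tilt [ 0.  0. -1.] F [ 0.1 -0.2 -0.3] gap 0.092 gf 0.0
tool shift (100mm) [ 0.01  -0.    -0.017]
```

>>> {"fn": "play_rows", "kwargs": {"moves": [[[0.01,0,-0.01,0,0,0,-1],[0,0,0,0,0,0,-1],[0,0,0,0,0,0,-1],[0,0,0,0,0,0,-1],[0,0,0,0,0,0,-1]]], "grip_force": 45}}

```text
clock: 8.02
eef_pos: [0.6178, 0.2869, 0.0097]
tool_rot: [0.0, 0.998, 0.068, -0.0]
force: [0.6, -0.0, 0.4]
finger_gap: 0.0465
gripper_force: 0.0
```

>>> {"fn": "play_rows", "kwargs": {"moves": [[[0,0,0,0,0,0,-1],[0,0,0,0,0,0,-1],[0,0,0,0,0,0,-1]]]}}

```text
clock: 8.4
eef_pos: [0.6178, 0.2869, 0.0097]
tool_rot: [0.0, 0.998, 0.068, 0.0]
force: [-1.1, -0.4, -0.3]
finger_gap: 0.0166
gripper_force: 0.0
```

```bash
python3 go.py 0.618 0.287 0.0105
```

```text
t 8.4 p [0.6178 0.2869 0.0097] yaw 7.76 tilt [ 0. -0. -1.] F [-1.1 -0.4 -0.3] gap 0.0166 gf 0.0
tool shift (100mm) [ 0.002 -0.    -0.008]
```

>>> {"fn": "play_rows", "kwargs": {"moves": [[[0,0,0,0,0,0,-1],[0,0,0,0,0,0,-1],[0,0,-0.1,0,0,0,-1],[0,0,-0.3,0,0,0,-1],[0,0,-0.5,0,0,0,-1]]]}}

```text
clock: 9.02
eef_pos: [0.6165, 0.2864, 0.099]
tool_rot: [0.001, 0.998, 0.068, -0.002]
force: [1.1, 0.2, -1.9]
finger_gap: 0.0138
gripper_force: 45.0
```

>>> {"fn": "play_rows", "kwargs": {"moves": [[[0,0,-0.5,0,0,0,-1],[0,0,0,0,0,0,-1],[0,0,0,0,0,0,-1]]]}}

```text
clock: 9.4
eef_pos: [0.6172, 0.2867, 0.1492]
tool_rot: [0.0, 0.998, 0.068, -0.001]
force: [-1.4, -0.4, -2.3]
finger_gap: 0.0137
gripper_force: 45.0
```

```bash
python3 go.py 0.47 -0.024 0.15
python3 - <<'E'
from m import *
W=None
for n in ("top","scene"):
    im,d=optics.capture(n); W=cloud(n,d)
    R=(abs(W[...,0]-.63)<.09)&(abs(W[...,1]-.284)<.07)&(abs(W[...,2]-.133)<.02)
    p=W[R]; print(n,len(p),np.percentile(p[:,2],[5,50,95]),rect(p))
    q=p[abs(p[:,2]-np.median(p[:,2]))<.01]
    c=np.linalg.lstsq(np.c_[q-[.63,.28,0],np.ones(len(q))][:,[0,1,3]],q[:,2],rcond=None)[0]; print("slope",c)
    cv2.imwrite(f"pics/l_{n}.png",cv2.resize(im[180:330,140:440] if n=="top" else im[150:350,280:540],None,fx=2.6,fy=2.6))
E
```

```text
t 9.4 p [0.6172 0.2867 0.1492] yaw 7.76 tilt [-0.001 -0.    -1.   ] F [-1.4 -0.4 -2.3] gap 0.0137 gf 44.98728275299072
tool shift (100mm) [-1.878  2.88  -0.005]
top 268 [0.13870879 0.14336117 0.14751416] [array([640.5, 274.8]), array([ 80.6, 117.5]), np.float64(83.4)]
slope [-0.00646789 -0.01076601  0.14295983]
scene 1088 [0.14041776 0.14279691 0.1451287 ] [array([632. , 288.9]), array([123.8,  81.7]), np.float64(7.5)]
slope [-0.00725453  0.0011118   0.1429575 ]
```

View pics/l_scene.png

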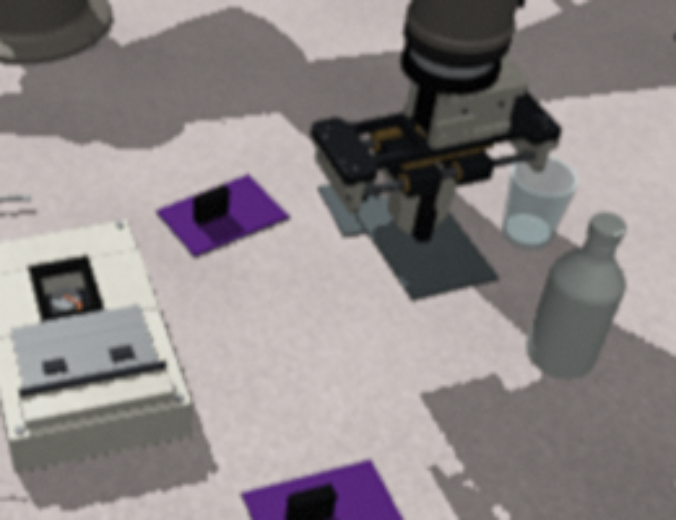

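The cover is held level, with the underside about 9.7 mm below the TCP, and the box and its flap are unobstructed. I'm carrying it to the box's approach pose.

>>> {"fn": "play_rows", "kwargs": {"moves": [[[0,0,0,0,0,0.0184,-1],[-0.1,0.2,0,0,0,0,-1],[-0.2,0.42,0,0,0,0,-1],[-0.2,0.42,0,0,0,0,-1],[-0.2,0.42,0,0,0,0,-1]]]}}

```text
clock: 10.12
eef_pos: [0.5578, 0.1346, 0.148]
tool_rot: [0.0, 0.999, 0.039, -0.002]
force: [-0.0, 0.0, -2.2]
finger_gap: 0.014
gripper_force: 45.0
```

>>> {"fn": "play_rows", "kwargs": {"moves": [[[-0.2,0.42,0,0,0,0,-1],[-0.2,0.42,0,0,0,0,-1],[-0.2,0.42,0,0,0,0,-1],[0,0.2,0,0,0,0,-1],[0,0,0,0,0,0,-1]]]}}

```text
clock: 10.75
eef_pos: [0.5102, -0.0155, 0.1487]
tool_rot: [-0.0, 0.999, 0.037, -0.001]
force: [-0.4, -0.3, -1.5]
finger_gap: 0.0135
gripper_force: 45.0
```

>>> {"fn": "play_rows", "kwargs": {"moves": [[[0,0,0,0,0,0,-1],[0,0,0,0,0,0,-1]]]}}

```text
clock: 11.0
eef_pos: [0.5107, -0.0133, 0.1493]
tool_rot: [-0.0, 0.999, 0.039, -0.0]
force: [-0.2, 0.1, -1.6]
finger_gap: 0.0138
gripper_force: 45.0
```

```bash
python3 go.py 0.5082 -0.0212 0.0665
```

```text
t 11.0 p [ 0.5107 -0.0133  0.1493] yaw 4.52 tilt [-0.001  0.    -1.   ] F [-0.2  0.1 -1.6] gap 0.0138 gf 44.987327456474304
tool shift (100mm) [-0.03   0.077  0.828]
```

>>> {"fn": "play_rows", "kwargs": {"moves": [[[-0.03,0.077,0.2,0,0,0,-1],[0,0,0.35,0,0,0,-1],[0,0,0.13,0,0,0,-1],[0,0,0,0,0,0,-1],[0,0,0,0,0,0,-1]]]}}

```text
clock: 11.62
eef_pos: [0.5093, -0.022, 0.0827]
tool_rot: [0.0, 0.999, 0.039, 0.001]
force: [-0.3, 0.6, -1.2]
finger_gap: 0.0136
gripper_force: 45.0
```

```bash
python3 go.py 0.5082 -0.0212 0.0665
python3 - <<'E'
from h import *
o=np.array([.588,-.015]);a=np.radians(4.45);A=np.array([[np.cos(a),np.sin(a)],[-np.sin(a),np.cos(a)]])
for n in ("top","scene"):
    im,d=optics.capture(n); W=cloud(n,d); b=(W[...,:2]-o)@A.T; Z=W[...,2]; x,y=b[...,0],b[...,1]
    g=lambda m,t:print(n,t,m.sum(),"z",np.nanmedian(Z[m]).round(4),"x",np.nanpercentile(x[m],[2,98]).round(4),"y",np.nanpercentile(y[m],[2,98]).round(4))
    g((abs(x-.05)<.03)&(abs(y)<.05),"flap")
    g((x>-.13)&(x<.04)&(abs(y)<.07)&(abs(Z-.072-.006)<.006)&(x<.009),"plate")
    g((abs(x+.1)<.015)&(abs(abs(y)-.06)<.01),"deck")
    if n=="scene": cv2.imwrite("pics/s3.png",cv2.resize(im[200:350,240:400],None,fx=4,fy=4))
E
```

```text
t 11.62 p [ 0.5093 -0.022   0.0827] yaw 4.47 tilt [ 0.002 -0.    -1.   ] F [-0.3  0.6 -1.2] gap 0.0136 gf 44.98724699020386
tool shift (100mm) [-0.01  -0.009  0.162]
top flap 667 z 0.0679 x [0.0329 0.0793] y [-0.0484  0.0481]
top plate 131 z 0.0769 x [-0.1234 -0.1022] y [-0.0402  0.0296]
top deck 385 z 0.4393 x [-0.1147 -0.0856] y [-0.0673  0.069 ]
scene flap 867 z 0.0686 x [0.0211 0.079 ] y [-0.0478  0.0474]
scene plate 877 z 0.0777 x [-0.1179 -0.0039] y [-0.0398  0.0378]
scene deck 364 z 0.1913 x [-0.1142 -0.0859] y [-0.0686  0.0692]
```

View pics/s3.png

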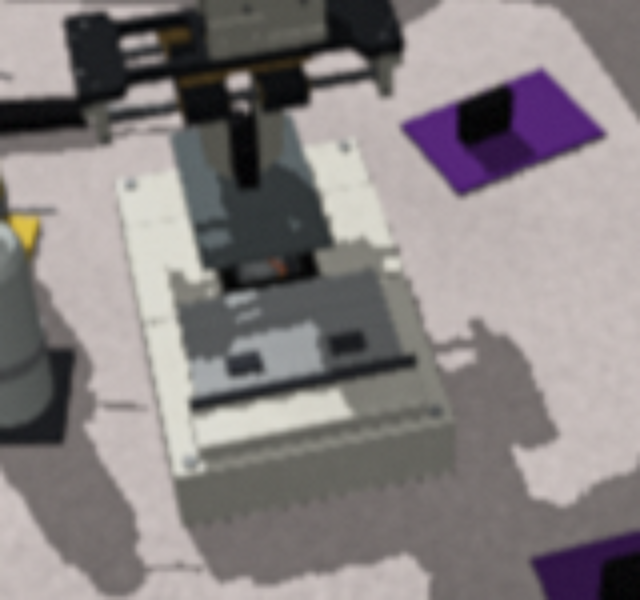

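The plate is aligned with the box and centred in y. Its front edge (crop ≈(265,255)) is just in front of the flap lip (≈(285,290)). Now to the slide height.

>>> {"fn": "play_rows", "kwargs": {"moves": [[[0,0,0.1,0,0,0,-1],[0,0,0.06,0,0,0,-1],[0,0,0,0,0,0,-1],[0,0,0,0,0,0,-1]]]}}

```text
clock: 12.22
eef_pos: [0.5084, -0.0222, 0.0657]
tool_rot: [0.0, 0.999, 0.039, -0.0]
force: [-0.2, -0.2, -1.9]
finger_gap: 0.0138
gripper_force: 45.0
```

```bash
python3 go.py 0.5501 -0.018 0.0665
```

```text
t 12.22 p [ 0.5084 -0.0222  0.0657] yaw 4.44 tilt [-0. -0. -1.] F [-0.2 -0.2 -1.9] gap 0.0138 gf 44.987250566482544
tool shift (100mm) [ 0.419 -0.01  -0.009]
```

>>> {"fn": "play_rows", "kwargs": {"moves": [[[0.08,0,-0.008,0,0,0,-1],[0.09,-0.01,0,0,0,0,-1],[0.09,0,0,0,0,0,-1],[0,0,0,0,0,0,-1],[0,0,0,0,0,0,-1]]]}}

```text
clock: 12.85
eef_pos: [0.534, -0.0191, 0.0663]
tool_rot: [-0.0, 0.999, 0.039, -0.0]
force: [-0.5, 0.3, -1.9]
finger_gap: 0.0134
gripper_force: 45.0
```

```bash
python3 go.py 0.5501 -0.018 0.0665
```

```text
t 12.85 p [ 0.534  -0.0191  0.0663] yaw 4.45 tilt [-0.001  0.    -1.   ] F [-0.5  0.3 -1.9] gap 0.0134 gf 44.98744010925293
tool shift (100mm) [ 0.161  0.001 -0.002]
```

No contact so far, and the edge should be under the lip. I'll keep going.

>>> {"fn": "play_rows", "kwargs": {"moves": [[[0.06,0,0,0,0,0,-1],[0.06,0,0,0,0,0,-1],[0.04,0,0,0,0,0,-1],[0,0,0,0,0,0,-1],[0,0,0,0,0,0,-1]]]}}

```text
clock: 13.48
eef_pos: [0.55, -0.0179, 0.0664]
tool_rot: [0.0, 0.999, 0.039, -0.0]
force: [-0.0, -0.4, -2.6]
finger_gap: 0.0135
gripper_force: 45.0
```

```bash
python3 go.py 0.552 -0.018 0.0597
python3 - <<'E'
from h import *
o=np.array([.588,-.015]);a=np.radians(4.45);A=np.array([[np.cos(a),np.sin(a)],[-np.sin(a),np.cos(a)]])
n="scene"; im,d=optics.capture(n); W=cloud(n,d); b=(W[...,:2]-o)@A.T; Z=W[...,2]; x,y=b[...,0],b[...,1]
for t,m in (("flap front",(abs(x-.03)<.01)&(abs(y)<.05)),("flap back",(abs(x-.075)<.01)&(abs(y)<.05)),("plate",(abs(x+.02)<.03)&(abs(y)<.05)&(Z<.07))): print(t,m.sum(),np.nanmedian(Z[m]),np.nanpercentile(y[m],[1,99]))
E
```

```text
t 13.47 p [ 0.55   -0.0179  0.0664] yaw 4.45 tilt [-0. -0. -1.] F [-0.  -0.4 -2.6] gap 0.0135 gf 44.98731315135956
tool shift (100mm) [0.02  0.002 0.067]
flap front 287 0.06852379680022767 [-0.04853997  0.04929294]
flap back 282 0.06910259541812161 [-0.04869347  0.04847527]
plate 586 0.06080116703850337 [-0.04878736  0.04885432]
```

The flap is level and the edge is about 37 mm along. Now pressing down.

>>> {"fn": "play_rows", "kwargs": {"moves": [[[0.01,0,0.03,0,0,0,-1],[0,0,0.025,0,0,0,-1],[0,0,0.02,0,0,0,-1],[0,0,0,0,0,0,-1],[0,0,0,0,0,0,-1]]]}}

```text
clock: 14.15
eef_pos: [0.5513, -0.0179, 0.0596]
tool_rot: [0.0, 0.999, 0.039, 0.0]
force: [-2.7, 0.8, 6.0]
finger_gap: 0.014
gripper_force: 45.0
```

```bash
python3 go.py 0.551 -0.018 0.0597
```

```text
t 14.15 p [ 0.5513 -0.0179  0.0596] yaw 4.44 tilt [ 0.001 -0.    -1.   ] F [-2.7  0.8  6. ] gap 0.014 gf 44.98935520648956
tool shift (100mm) [-0.003  0.001 -0.001]
```

>>> {"fn": "play_rows", "kwargs": {"moves": [[[0,0,0.01,0,0,0,-1],[0,0,0,0,0,0,-1],[0,0,0,0,0,0,-1],[0,0,0,0,0,0,-1]]]}}

```text
clock: 14.65
eef_pos: [0.5513, -0.0179, 0.0596]
tool_rot: [0.0, 0.999, 0.039, 0.001]
force: [-5.5, 0.8, 14.9]
finger_gap: 0.0137
gripper_force: 45.0
```

```bash
python3 go.py 0.551 -0.018 0.0597
python3 - <<'E'
from h import *
o=np.array([.588,-.015]);a=np.radians(4.45);A=np.array([[np.cos(a),np.sin(a)],[-np.sin(a),np.cos(a)]])
n="scene"; im,d=optics.capture(n); W=cloud(n,d); b=(W[...,:2]-o)@A.T; Z=W[...,2]; x,y=b[...,0],b[...,1]
for t,m in (("flap front",(abs(x-.03)<.01)&(abs(y)<.05)),("flap back",(abs(x-.075)<.01)&(abs(y)<.05)),("plate front",(abs(x+.003)<.01)&(abs(y)<.033)&(Z<.07)),("plate back",(abs(x+.07)<.01)&(abs(y)<.033)&(Z<.07)),("deck",(abs(x+.01)<.02)&(abs(abs(y)-.06)<.012))): print(t,m.sum(),np.nanmedian(Z[m]))
cv2.imwrite("pics/s4.png",cv2.resize(im[200:350,240:400],None,fx=4,fy=4))
E
```

```text
t 14.65 p [ 0.5513 -0.0179  0.0596] yaw 4.45 tilt [ 0.001 -0.    -1.   ] F [-5.5  0.8 14.9] gap 0.0137 gf 44.99117195606232
tool shift (100mm) [-0.003  0.001 -0.001]
flap front 305 0.06857625756648791
flap back 290 0.06927788793599256
plate front 110 0.05467503184405513
plate back 23 0.05405341352745403
deck 1078 0.36644467574584383
```

View pics/s4.png

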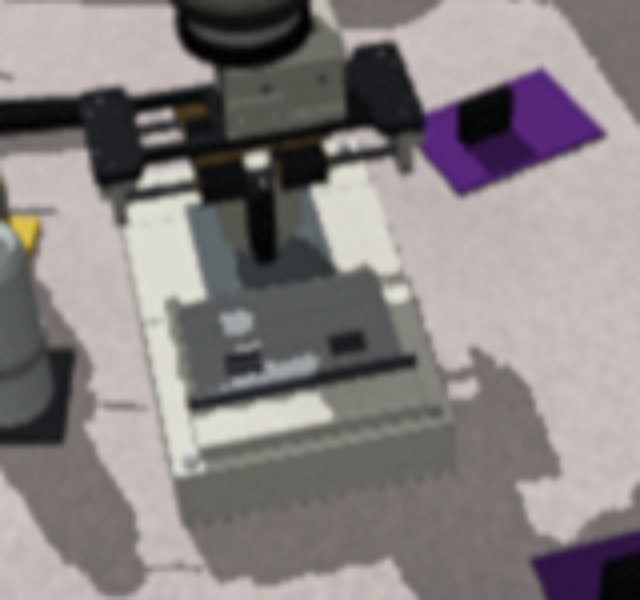

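The plate lies flat with its top at about 54 mm, runs under the level flap at crop (285,285), and is pressed with 15 N while still gripped. Handing in.

```bash
python3 -c "
from workcell import env
print(env.hand_in())"
```

```text
the job is handed in; nothing more can be done
None
```

I pressed the duster cap right down and let it back up, then tucked the cover plate under the shut flap, about 2–3 mm short of the stop. The plate is still gripped at 45 N and pressed flat on the deck with about 15 N; the job is handed in, and the judge returned no result.

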